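# Load the blank in the key cutter and hold the carriage at the mark

## Robot

A 7-joint arm with a two-finger parallel gripper is mounted at the origin on the work surface. World frame = base frame: x ahead of the robot, y to its left, z up, the work surface at z = 0. Lengths are in m, angles in rad, forces in N, time in s.
With the tool pointing down it reaches from about 0.375 to 0.925 m from the base axis. Payload 3.1 kg.
Tool frame: the origin (TCP) lies between the finger pads; the fingertips stand 19 mm ahead of it and the grasp point (between the pads) is the TCP; z points along the fingers, y is the line along which they close (so a half turn about z gives the same grasp; the last joint's range is limited). The gripper opens to 85 mm and grips with 20 to 120 N. Pads are 22 mm wide; open, the fingers measure 114 mm over their backs; the gripper's body (76 mm by 85 mm) begins 54 mm behind the grasp point. The pads swing forward as they close: fully open they stand 13 mm farther back than shut.
Start: joints at [1.184, 0.383, 0.044, 1.598, -0.018, 1.161, -0.05], TCP at [0.185, -0.623, 0.25] pointing down, gripper open.
Joint ranges: [-2.61, 2.61], [-0.41, 2.15], [-1.48, 1.57], [0, 2.5], [-1.57, 4.71], [0.05, 1.97], [-2.85, 2.85]. Speed limits (rad/s): [2.79, 2.79, 3.14, 3.14, 3.14, 3.14, 3.14].

## Interface

Orientations are given as a unit quaternion [x, y, z, w].
In Python, from bench import move_ptp, movel, move_j, move_gripper, pause, inverse_kinematics, read_camera, camera_params, MotionError, sign_off, look_for, tip_of, read_time_s, read_qpos, read_joint_vel, read_effort, read_eef_pos, read_tcp_rot, read_ft_force, read_ft_torque, read_finger_gap, read_grasp_force gives the robot as it stands. Calls block until the motion is done:
- move_ptp(position, orientation): joint-space move of the TCP to a pose.
- movel(position, orientation=None, speed=0.15): straight line of the TCP; orientation=None keeps the orientation; speed is the mean speed in m/s.
- move_j(angles): joint-space move.
- move_gripper(opening, effort=None): finger opening in m; effort is the grip in N (None keeps the last); returns when the fingers have stopped.
- pause(seconds).
- inverse_kinematics(position, orientation): joint angles nearest the present ones, or None.
- read_camera(name): name is "scene" or "top" or "wrist"; returns the picture (420x560x3 uint8, red, green, blue); there is no depth.
- camera_params(name): a dict with "K" (3x3 intrinsics, pixels), "camera_from_world" (4x4, takes a point from world to camera coordinates). Camera axes: x right, y down, z forward; pixel columns grow to the right and rows downward; lengths in m; the calibration is good to about 2 mm. A picture is of the moment at which its call begins: read the wrist's pose just before it. camera_params takes no time and is no camera call; for the wrist camera it gives the pose at the moment of the call.
A pose or a line that the arm cannot do raises MotionError and nothing moves.
- sign_off(): hands the job in; it is judged then, once.
Trained networks look in the newest picture that a camera, given by its name, has taken for a name from the list of things; names that differ only in an ending like _2 or _b are one class to them, and where a whole thing is asked for, a point or a joint stands for the part that bears it (a point fixed in the world has none). Each returns a list of dicts, best first, with "confidence" (0 to 1); they miss things now and then, are a little off and sometimes report something else, mostly with a low value. They report only what shows in the picture. A call takes as long as a camera call.
- look_for(camera, name): "at" ([column, row] in pixels, amid what is visible of it).
- tip_of(camera, name): "at" ([column, row] in pixels: a listed point, or the origin of a listed thing).
Readings, each from a call of its own:
- read_time_s(): time.
- read_qpos(): joint angles.
- read_joint_vel(): joint speeds.
- read_effort(): joint torques, N m.
- read_eef_pos(): TCP position.
- read_tcp_rot(): TCP orientation.
- read_ft_force(): force on the tool from outside, world axes, zero at the start.
- read_ft_torque(): the same for the moment, N m.
- read_finger_gap(): finger opening in m.
- read_grasp_force(): force on a finger pad.
Only numpy, scipy, OpenCV 4.12 (cv2) and the standard library are available. Lean on these libraries where they do the work, as an engineer would, in place of code of your own. Each camera call takes 0.05 s, during which the arm holds its last target. There are 200 camera calls.

## Task

Get the key-cutting machine ready for the first cut: slide the loose jaw that holds the brass key blank into the empty seat of the carriage, brass edge towards the cutter, fully home against the stop, and let go of it while the carriage is still at rest. Then pull the carriage by its black knob against its spring until the white pointer stands on the red index clip, and finish still holding the knob with the pointer there. Do not touch the cutter wheel, shift the red clip or disturb the other things on the bench.

Things in the scene. Friction and masses are not known exactly. Their poses are not given: they have to be found in the camera images.
- machine: Key-cutting machine, cream-grey, fixed to the bench; place and heading vary. Origin: on the bench under the middle of its bed. +x points into the machine (its 200 mm high casing begins at x = 115 mm, the carriage is in front of it), +y along the carriage's pulling direction, z up. Carriage, seat, knob and clip share these axes. A lamp on the casing's back +y corner is 380 mm high.
- carriage (a joint): Travel of the grey carriage along the machine's +y, in m: 0 at rest at its end stop, at most 0.072. A spring always draws it back to 0: about 5 N at rest, rising 60 N per m (about 7 to 9 N at the clip), plus about 0.5 N friction. It does not latch anywhere.
- seat_home (a point): On the carriage: where blank_jaw's origin must be when fully home, on the flat deck 75 mm above the bench. The seat is a channel along x, 46 mm wide, walls 12.5 mm high from x = -25 mm of here to the back stop at +35 mm. From x = -13 mm on, lips cover the slab's edges: underside 12 mm above the deck, top 15 mm, 34 mm open between them. The fixed pattern jaw stands 100 mm to +y.
- seat_mouth (a point): On the carriage: middle of the seat's mouth, on the deck, 40 mm to -x of seat_home. From here the side walls narrow over 15 mm to the 46 mm channel. The bare deck runs on 25 mm further to -x, so the jaw's slab (its +x edge before this point) can be set on the deck and slid in along +x.
- edge_home (a point): Where blank_edge must be when the jaw is fully home: seat_home + (37, 0, 21.5) mm, on the carriage.
- blank_jaw: Loose jaw with the uncut brass blank, 0.18 to 0.36 kg: steel slab 70 (x) x 44 (y) x 10 mm, on it red and steel clamp plates 36 x 28 mm up to 31 mm high, then a black wing. Origin: centre of its underside; +x goes into the seat first. The blank lies along y at height 20 to 23 mm, bow out to y = -43, tip to +22. Starts on a green mat 3 mm thick, its x within 45 degrees of the machine's.
- wing_grip (a point): Where to grip the jaw: middle of its black wing, 10 mm to +x of the jaw's origin and 48 mm above its underside. The wing is 40 mm long (x), 12 mm thick (y: close the fingers along the jaw's y), from 35 to 59 mm above the underside.
- blank_edge (a point): Middle of the brass blade's free edge on the jaw: (37, 0, 21.5) mm in the jaw's frame.
- carriage_knob: Black knob of the carriage, upright, 28 mm diameter, on a steel arm in front of the carriage. Origin: centre of its underside, 66 mm above the bench; its gripping part is from 10 to 38 mm above the origin, its top at 42 mm. Arm and neck below it reach 10 mm above the origin. Free all round (the carriage deck, 75 mm high, begins 48 mm away to +x). It moves with the carriage.
- pointer_tip (a point): Tip of the white pointer (3 mm wide) on the carriage's front, 53 mm above the bench; it passes over the red clip.
- index_line (a point): White line across the middle of the red index clip (8 mm wide in y, 47 mm high) on the machine's front scale: the mark. The carriage must travel 30 to 65 mm to bring the pointer over it (same y in the machine's frame). The clip is held by friction and must not be shifted.
- cutter: Steel cutter wheel, 76 mm diameter, 7 mm thick, axis along the machine's y, motor off; origin: its centre, 96.5 mm above the bench. At rest and at the mark the seated blank clears its front by about 10 mm. A red guard over it reaches 145 mm high.
- empty_jaw: Spare jaw without a key, otherwise as blank_jaw, on the same mat; leave it.
- padlock: Brass padlock, 46 x 22 x 71 mm; leave it. Origin: centre of its underside.
- lock_cylinder: Brass lock cylinder, 62 mm long, 17 mm high; leave it.
- chip_brush: Brush, 190 mm long, lying on the bench; leave it.
- screwdriver: Screwdriver, 190 mm long, lying on the bench; leave it.
- blank_jar: Clear jar, 68 mm diameter, 85 mm high; leave it. Origin: centre of its underside.
- magnet_dish: Black round dish, 88 mm diameter, 22 mm high; leave it.

How it is judged:
By the outcome, as a careful person would: the job done as asked, in the order asked, and still so for the second after the job is handed in, while the arm keeps its last pose, push and grip.
It also fails if it takes over 51 s, if anything falls off the work surface, if the arm or the gripper's body presses on something with over 40 N, if the wrist force passes 120 N, or if a joint passes its speed limit or range.

## Working session

There is one attempt and no reset: what is moved stays moved. The work goes in short steps, each a Python script; the robot and the scene stay as the last script left them, time stands still between calls to the robot, and variables do not carry over. Pictures are saved under pics/ and viewed, at most 10 in all, crops included, and the job is handed in when it is done.

```bash
ls; mkdir -p pics; cat > h.py <<'E'
import numpy as np, cv2
from bench import *
def snap(c,fn=None):
    p=camera_params(c); im=read_camera(c)
    if fn: cv2.imwrite('pics/'+fn,im[:,:,::-1])
    return p,im
def ray(p,uv):
    K=np.array(p["K"]);T=np.array(p["camera_from_world"])
    d=np.linalg.inv(K)@[uv[0],uv[1],1.]; R=T[:3,:3]
    return -R.T@T[:3,3], R.T@d
def atz(p,uv,z):
    o,d=ray(p,uv); return o+d*(z-o[2])/d[2]
def proj(p,X):
    T=np.array(p["camera_from_world"]);c=T[:3,:3]@np.array(X)+T[:3,3];q=np.array(p["K"])@c;return q[:2]/q[2]
def tri(obs):
    A=np.zeros((3,3));b=np.zeros(3)
    for p,uv in obs:
        o,d=ray(p,uv);d=d/np.linalg.norm(d);M=np.eye(3)-np.outer(d,d);A+=M;b+=M@o
    X=np.linalg.solve(A,b)
    return X,[np.round(proj(p,X)-uv,1) for p,uv in obs]
E
python3 - <<'E'
from h import *
print(read_time_s())
ps={}
Z=dict(blank_jaw=.003,wing_grip=.051,blank_edge=.0245,seat_home=.075,seat_mouth=.075,edge_home=.0965,carriage_knob=.066,pointer_tip=.053,index_line=.047,cutter=.0965,machine=0,empty_jaw=.003,padlock=0,blank_jar=0)
for c in("scene","top"): ps[c]=snap(c,c+"0.png")[0]
for n,z in Z.items():
    for c in("scene","top"):
        for r in tip_of(c,n)[:2]:
            print(n,c,np.round(r["at"]),round(r["confidence"],2),np.round(atz(ps[c],r["at"],z)[:2],4))
a,b=[cv2.imread(f'pics/{c}0.png') for c in("scene","top")]
print(read_time_s())
E
```

```text
pics
0.0
blank_jaw scene [262. 171.] 0.82 [ 0.4283 -0.2576]
blank_jaw scene [266. 168.] 0.48 [ 0.4116 -0.2644]
blank_jaw top [372. 254.] 0.72 [ 0.4271 -0.2739]
blank_jaw top [434. 300.] 0.52 [ 0.3029 -0.4324]
wing_grip scene [258. 157.] 0.78 [ 0.4336 -0.27  ]
wing_grip scene [281. 249.] 0.64 [0.5852 0.0448]
wing_grip top [373. 251.] 0.79 [ 0.4317 -0.2672]
blank_edge scene [265. 166.] 0.75 [ 0.4221 -0.2504]
blank_edge top [365. 255.] 0.89 [ 0.4231 -0.2503]
seat_home scene [283. 299.] 0.71 [0.6733 0.1722]
seat_home top [200. 160.] 0.92 [0.6709 0.1756]
seat_mouth scene [265. 292.] 0.9 [0.6932 0.1362]
seat_mouth top [218. 152.] 0.63 [0.6931 0.1297]
edge_home scene [300. 302.] 0.7 [0.6588 0.2087]
edge_home top [186. 157.] 0.64 [0.6727 0.2084]
carriage_knob scene [263. 250.] 0.72 [0.6278 0.0346]
carriage_knob top [372. 250.] 0.7 [ 0.4341 -0.2624]
carriage_knob top [255. 178.] 0.46 [0.6228 0.0357]
pointer_tip scene [280. 248.] 0.85 [0.587  0.0429]
pointer_tip scene [266. 166.] 0.34 [ 0.4418 -0.219 ]
pointer_tip top [252. 195.] 0.98 [0.5804 0.045 ]
index_line scene [297. 290.] 0.52 [0.6237 0.1555]
index_line scene [291. 240.] 0.5 [0.5461 0.0352]
index_line top [367. 254.] 0.64 [ 0.4244 -0.2527]
index_line top [259. 205.] 0.6 [0.5558 0.0271]
cutter scene [324. 300.] 0.81 [0.619  0.2338]
cutter top [176. 181.] 0.44 [0.6106 0.2334]
machine scene [297. 291.] 0.55 [0.6043 0.1337]
machine top [222. 189.] 0.86 [0.6096 0.1301]
empty_jaw scene [221. 189.] 0.94 [ 0.567  -0.2638]
empty_jaw top [365. 200.] 0.85 [ 0.5724 -0.26  ]
empty_jaw top [217. 151.] 0.56 [0.7142 0.1429]
padlock scene [280. 247.] 0.28 [0.5601 0.0058]
padlock top [144. 300.] 0.56 [0.313  0.3323]
padlock top [372. 250.] 0.27 [ 0.4377 -0.2727]
blank_jar scene [180. 238.] 0.69 [ 0.7447 -0.1708]
blank_jar top [331. 140.] 0.74 [ 0.7432 -0.1721]
blank_jar top [252. 194.] 0.46 [0.5941 0.0484]
1.5
```

View pics/scene0.png

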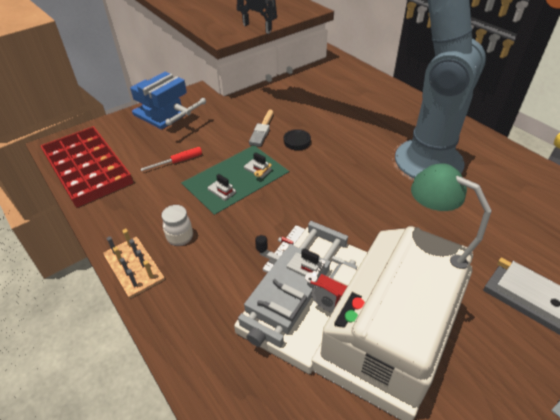

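View pics/top0.png

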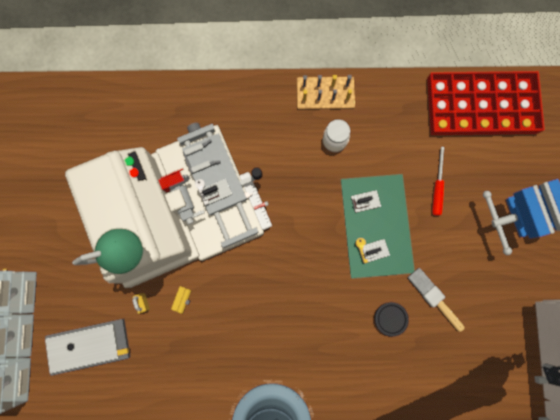

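The scene view shows the machine at the lower centre, with its knob at about (262,243), and the mat with the jaws at about (240,178). In the top view the blank jaw is at (372,251), its brass bow at (362,243), and the seat is at about (200,160). Next I'll look closer with the wrist camera, at the jaw first and then the machine.

```bash
cat >> h.py <<'E'
from scipy.spatial.transform import Rotation as Ro
def quat(yaw):  # tool down, tool x at world angle yaw
    c,s=np.cos(yaw),np.sin(yaw)
    return Ro.from_matrix(np.array([[c,s,0],[s,-c,0],[0,0,-1]])).as_quat()
def yawnow():
    m=Ro.from_quat(read_tcp_rot()).as_matrix(); return np.arctan2(m[1,0],m[0,0])
E
python3 - <<'E'
from h import *
print(np.degrees(yawnow()))
T=np.array(camera_params("wrist")["camera_from_world"]);print("cam pos",-T[:3,:3].T@T[:3,3],T[:3,:3].round(2).tolist())
for pos in([.43,-.27,.2],[.62,.08,.3]):
  for a in range(-180,180,30):
    q=inverse_kinematics(pos,quat(np.radians(a)))
    if q is not None: print(pos,a,np.round(q,2))
E
```

```text
16.55242059359675
cam pos [ 0.24728773 -0.60474869  0.37384886] [[0.28, -0.96, 0.0], [-0.93, -0.27, 0.26], [-0.25, -0.07, -0.97]]
[0.43, -0.27, 0.2] -180 [ 0.99  0.22 -0.56  1.96  0.14  1.    1.94]
[0.43, -0.27, 0.2] -150 [ 1.52  0.44 -1.23  1.94  0.46  1.09  2.19]
[0.43, -0.27, 0.2] -120 [-0.64  0.52  1.4   2.03 -0.59  1.1  -2.64]
[0.43, -0.27, 0.2] -90 [ 0.49  0.17 -0.01  1.98  0.    0.99 -2.66]
[0.43, -0.27, 0.2] -60 [ 0.54  0.17 -0.07  1.98  0.01  0.99 -2.15]
[0.43, -0.27, 0.2] -30 [ 0.59  0.18 -0.12  1.98  0.03  0.99 -1.64]
[0.43, -0.27, 0.2] 0 [ 0.64  0.18 -0.17  1.98  0.04  0.99 -1.12]
[0.43, -0.27, 0.2] 30 [ 0.7   0.18 -0.24  1.97  0.05  0.99 -0.61]
[0.43, -0.27, 0.2] 60 [ 0.77  0.19 -0.32  1.97  0.07  0.99 -0.1 ]
[0.43, -0.27, 0.2] 90 [ 0.84  0.2  -0.4   1.97  0.09  0.99  0.4 ]
[0.43, -0.27, 0.2] 120 [ 0.88  0.2  -0.44  1.97  0.1   1.    0.92]
[0.43, -0.27, 0.2] 150 [ 0.94  0.21 -0.5   1.96  0.12  1.    1.43]
[0.62, 0.08, 0.3] -180 [ 0.46  0.43 -0.86  1.57  0.33  1.3   1.13]
[0.62, 0.08, 0.3] -150 [ 0.68  0.6  -1.24  1.56  0.58  1.39  1.48]
[0.62, 0.08, 0.3] -120 [ 0.68  0.6  -1.24  1.56  0.58  1.39  2.  ]
[0.62, 0.08, 0.3] -90 [ 0.68  0.6  -1.24  1.56  0.58  1.39  2.53]
[0.62, 0.08, 0.3] -60 [-1.11  0.68  1.38  1.64 -0.68  1.39 -2.26]
[0.62, 0.08, 0.3] -30 [ 0.31  0.37 -0.65  1.58  0.23  1.27 -2.46]
[0.62, 0.08, 0.3] 0 [ 0.38  0.39 -0.74  1.57  0.27  1.28 -1.97]
[0.62, 0.08, 0.3] 30 [ 0.4   0.4  -0.77  1.57  0.29  1.28 -1.46]
[0.62, 0.08, 0.3] 60 [ 0.37  0.39 -0.72  1.58  0.26  1.28 -0.91]
[0.62, 0.08, 0.3] 90 [ 0.37  0.39 -0.73  1.57  0.27  1.28 -0.39]
[0.62, 0.08, 0.3] 120 [ 0.39  0.39 -0.75  1.57  0.28  1.28  0.12]
[0.62, 0.08, 0.3] 150 [ 0.4   0.4  -0.76  1.57  0.28  1.28  0.64]
```

```bash
python3 - <<'E'
from h import *
import pickle
D={}
def look(tag,names):
    p,im=snap("wrist",tag+".png")
    for n in names:
        for r in tip_of("wrist",n)[:2]:
            print(tag,n,np.round(r["at"],1),round(r["confidence"],2),np.round(atz(p,r["at"],Z[n]),4))
            if r["confidence"]>.5: D.setdefault(n,[]).append((p,r["at"]))
Z=dict(blank_jaw=.003,wing_grip=.051,blank_edge=.0245,seat_home=.075,seat_mouth=.075,edge_home=.0965,carriage_knob=.066,pointer_tip=.053,index_line=.047,cutter=.0965,machine=0)
J=["blank_jaw","wing_grip","blank_edge"]
move_ptp([.43,-.27,.2],quat(np.radians(100)));look("j1",J)
M=["seat_home","seat_mouth","edge_home","carriage_knob","pointer_tip","index_line","cutter","machine"]
move_ptp([.62,.08,.3],quat(np.radians(116)));look("m1",M)
print(read_time_s())
pickle.dump(D,open("D.pkl","wb"))
E
```

```text
j1 blank_jaw [273.  167.5] 0.61 [ 0.4205 -0.2466  0.003 ]
j1 blank_jaw [278.4 197.3] 0.57 [ 0.4319 -0.278   0.003 ]
j1 wing_grip [278.9 198.8] 0.55 [ 0.4305 -0.2688  0.051 ]
j1 blank_edge [274.7 168.2] 0.76 [ 0.4222 -0.2444  0.0245]
m1 seat_home [358.3 136.6] 0.94 [0.677  0.1695 0.075 ]
m1 seat_mouth [355. 171.] 0.59 [0.6931 0.1338 0.075 ]
m1 edge_home [367.9  97.2] 0.76 [0.6609 0.206  0.0965]
m1 carriage_knob [265.7 226.7] 0.66 [0.6291 0.0233 0.066 ]
m1 pointer_tip [243.5 196.2] 0.57 [0.5876 0.0439 0.053 ]
m1 machine [287.1 139.1] 0.83 [0.6084 0.131  0.    ]
5.2583
```

View pics/j1.png

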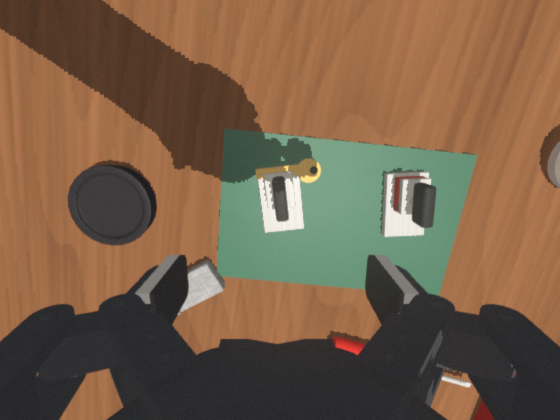

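View pics/m1.png

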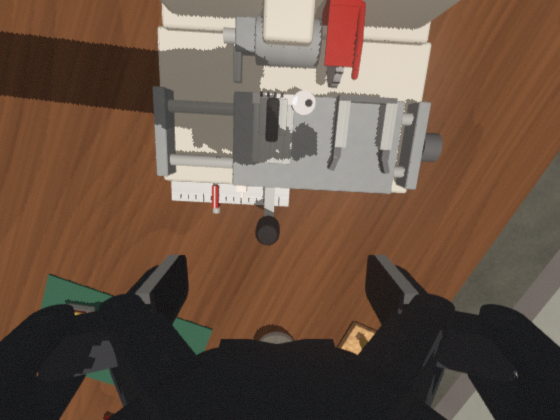

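The first wrist view shows the blank jaw at about (280,203), with its slab's -x edge along (266,232)-(303,230) and its blade near row 170. The second shows the empty seat between the two walls at x≈340 and 390, the knob at (268,230), the red clip at (216,198) and the white pointer near (240,190). Next I'll enlarge parts of both to get edges.

```bash
python3 - <<'E'
import cv2,numpy as np
j=cv2.imread('pics/j1.png');m=cv2.imread('pics/m1.png')
C=np.zeros((600,800,3),np.uint8)
a=cv2.resize(j[155:240,245:325],None,fx=5,fy=5,interpolation=cv2.INTER_CUBIC)
b=cv2.resize(m[165:245,165:295],None,fx=3,fy=3,interpolation=cv2.INTER_CUBIC)
c=cv2.resize(m[85:200,300:430],None,fx=3,fy=3,interpolation=cv2.INTER_CUBIC)
C[:425,:400]=a;C[:240,405:795]=b;C[250:595,405:795]=c
cv2.imwrite('pics/crop1.png',C)
E
```

```text
(no output)
```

View pics/crop1.png

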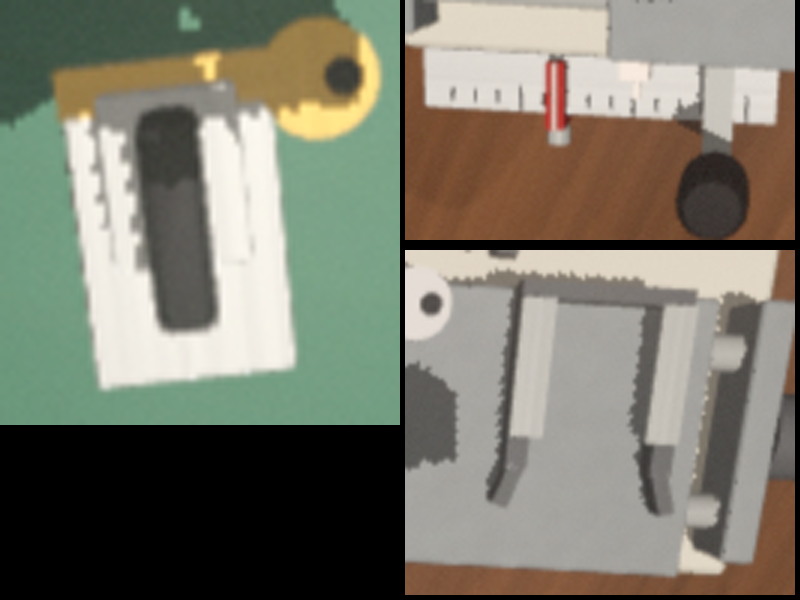

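The crop gives clear edges: the jaw slab's corners, the seat lips' inner edges and front ends, the deck's front edge, the clip at full-image (216,197) and the pointer at (242,196). I'll compute the poses from these.

```bash
python3 - <<'E'
from h import *
import pickle
D=pickle.load(open("D.pkl","rb"));pj=D["wing_grip"][0][0];pm=D["seat_home"][0][0]
f=lambda p,z,*u:[atz(p,x,z)[:2] for x in u]
ang=lambda a,b:np.degrees(np.arctan2(*(b-a)[::-1]))
a,b,c,d=f(pj,.013,(264.8,232.6),(304.4,228.6),(257.4,178),(299.4,177))
print("jaw x ang",ang(a,c),ang(b,d),"y->",ang(b,a)-90,"w",np.linalg.norm(b-a)); mid=(a+b)/2
th=np.radians((ang(a,c)+ang(b,d)+ang(b,a)-90)/3);u=np.array([np.cos(th),np.sin(th)]);print(np.degrees(th),"origin",mid+.035*u,"wing",mid+.045*u)
w1,w2=f(pj,.062,(245+170/5,155+108/5),(245+188/5,155+330/5));print("wing mid",(w1+w2)/2,ang(w2,w1),np.linalg.norm(w1-w2))
a,b=f(pm,.075,(300,188.3),(391.7,194));print("deck ang",ang(b,a)-90)
l1,l2,r1,r2=f(pm,.09,(351,101),(345.7,147.3),(386.7,103.3),(380.7,149.3))
print("lips",ang(l2,l1),ang(r2,r1),"gap",np.linalg.norm(l2-r2))
th=np.radians((ang(b,a)-90+ang(l2,l1)+ang(r2,r1))/3);u=np.array([np.cos(th),np.sin(th)]);v=np.array([-u[1],u[0]])
print("th",np.degrees(th),"home from lips",(l2+r2)/2+.013*u, "lip len",np.linalg.norm(l1-l2))
h=(l2+r2)/2+.013*u
de=(a-h)@u;print("deck front rel",de)  # expect -65mm
cl,=f(pm,.047,(215.7,197));pt,=f(pm,.053,(242.5,196));print("clip",cl,"pt",pt,"travel",(cl-pt)@v,"x",(cl-h)@u,(pt-h)@u)
kn,=f(pm,.108,(165+(712-405)/3,165+205/3));print("knob top",kn,(kn-h)@u,(kn-h)@v,(pt-h)@v)
for n in D: print(n,[np.round([(atz(p,x,z)[:2]-h)@u,(atz(p,x,z)[:2]-h)@v],4) for p,x in D[n] for z in [dict(seat_home=.075,seat_mouth=.075,edge_home=.0965,carriage_knob=.066,pointer_tip=.053).get(n,0)]])
E
```

```text
jaw x ang 106.52432971654535 106.44308592915051 y-> -254.09889586115958 w 0.0439914103362055
-13.71049340515457 origin [ 0.47868536 -0.32009118] wing [ 0.48840041 -0.32246134]
wing mid [ 0.43182746 -0.26648816] 104.53621791924088 0.041322284197404816
deck ang -247.79956500348175
lips 112.56766388088667 113.40640998985658 gap 0.03863730110154187
th -7.27516371091283 home from lips [0.69728589 0.15787854] lip len 0.04796058158911066
deck front rel -0.04352029098839477
clip [0.55549793 0.02573608] pt [0.58633804 0.0435853 ] travel -0.021610948898854496 x -0.12391266982573387 -0.09558117727446848
knob top [0.62964165 0.03030913] -0.050944957492704855 -0.1351085050487527 -0.1274229477223535
blank_jaw [array([-0.2232, -0.4366]), array([-0.2078, -0.4666])]
wing_grip [array([-0.2068, -0.4681])]
blank_edge [array([-0.2212, -0.4368])]
seat_home [array([-0.0216,  0.0089])]
seat_mouth [array([-0.0011, -0.0244])]
edge_home [array([-0.0422,  0.0431])]
carriage_knob [array([-0.0506, -0.1421])]
pointer_tip [array([-0.0944, -0.1269])]
machine [array([-0.0847, -0.038 ])]
```

```bash
python3 - <<'E'
from h import *
import pickle
D=pickle.load(open("D.pkl","rb"));pj=D["wing_grip"][0][0];pm=D["seat_home"][0][0]
f=lambda p,z,*u:[atz(p,x,z)[:2] for x in u]
a,b=f(pj,.013,(264.8,232.6),(304.4,228.6));mid=(a+b)/2
t=np.radians(106.1);u=np.array([np.cos(t),np.sin(t)]);print("jaw origin",mid+.035*u,"wing",mid+.045*u)
l1,l2,r1,r2=f(pm,.09,(351,101),(345.7,147.3),(386.7,103.3),(380.7,149.3))
t=np.radians(112.7);u=np.array([np.cos(t),np.sin(t)]);v=np.array([-u[1],u[0]])
h=(l2+r2)/2; h=h+.013*u;print("home",h, "other end", (l1+r1)/2-.035*u)
q=lambda x:np.round([(x-h)@u,(x-h)@v],4)
a,b=f(pm,.075,(300,188.3),(391.7,194));print("deck",q(a),q(b))
cl,=f(pm,.047,(215.7,197));pt,=f(pm,.053,(242.5,196));print("clip",q(cl),"pt",q(pt))
kn,=f(pm,.108,(165+(712-405)/3,165+205/3));print("knob",q(kn),kn)
for n,z in dict(seat_home=.075,seat_mouth=.075,edge_home=.0965,carriage_knob=.066,pointer_tip=.053,machine=0).items(): print(n,*[q(atz(p,x,z)[:2]) for p,x in D[n]])
E
```

```text
jaw origin [ 0.43497664 -0.27816835] wing [ 0.4322035  -0.26856056]
home [0.67937377 0.17151778] other end [0.67920568 0.17130004]
deck [-0.0641  0.0647] [-0.065  -0.0452]
clip [-0.0867  0.1705] pt [-0.0821  0.1352]
knob [-0.1111  0.1004] [0.62964165 0.03030913]
seat_home [-0.001  0.003]
seat_mouth [-0.0401  0.0019]
edge_home [0.0389 0.0037]
carriage_knob [-0.1173  0.1035]
pointer_tip [-0.0823  0.1339]
machine [-0.01    0.0811]
```

```bash
cat >> h.py <<'E'
TH=np.radians(112.7);U=np.array([np.cos(TH),np.sin(TH),0]);V=np.array([-U[1],U[0],0])
H=np.array([.6794,.1715,.075])
def M(x,y,z): return H+x*U+y*V+np.array([0,0,z])   # seat frame -> world
def inM(P): d=np.array(P)-H; return np.array([d@U,d@V,d[2]])
E
python3 - <<'E'
from h import *
q=quat(np.radians(106.1))
move_gripper(.05,40)
move_ptp([.4318,-.268,.13],q)
movel([.4318,-.268,.055],speed=.12)
print(read_ft_force())
move_gripper(0,40)
print("gap",read_finger_gap(),read_grasp_force(),read_eef_pos(),read_time_s())
movel([.4318,-.268,.20],speed=.2)
move_ptp(M(-.072,0,.14),quat(TH))
print("gap",read_finger_gap(),read_ft_force(),inM(read_eef_pos()),np.degrees(yawnow()))
p,_=snap("wrist","w2.png")
for n in("seat_home","seat_mouth","blank_edge","blank_jaw","wing_grip"):
    for r in tip_of("wrist",n)[:2]: print(n,np.round(r["at"],1),round(r["confidence"],2))
print(read_time_s())
E
```

```text
[0.80655672 0.10876704 0.4663213 ]
gap 0.011350085881768113 40.41487694521038 [ 0.4326561  -0.26842841  0.05584543] 8.4833
gap 0.010786317645325501 [-0.09762421 -0.48968246 -3.07768322] [-0.07497518  0.00088865  0.13966821] 112.50141672429011
seat_home [274.9 116.4] 0.9
blank_edge [275.3 203.2] 0.6
blank_jaw [276.1 251. ] 0.97
11.3583
```

View pics/w2.png

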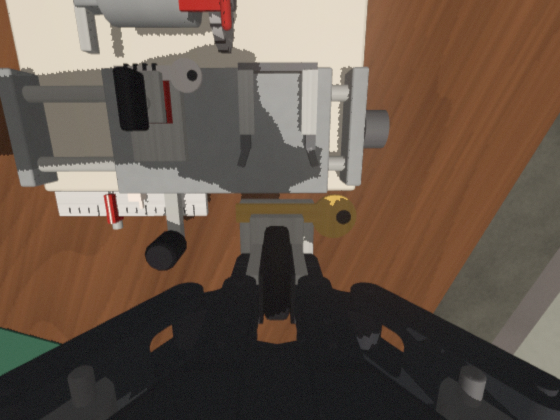

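The jaw is held with its blade edge ahead at about row 205, just in front of the seat, whose lips are at columns ~247 and ~309. I'll magnify this to measure how well they line up.

```bash
python3 - <<'E'
import cv2,numpy as np
m=cv2.imread('pics/w2.png')
z=lambda r:cv2.resize(r,None,fx=3.2,fy=3.2,interpolation=cv2.INTER_CUBIC)
C=np.zeros((480,790,3),np.uint8)
a=z(m[55:200,220:340]);b=z(m[190:330,220:340])
C[:a.shape[0],:384]=a;C[:b.shape[0],400:784]=b
cv2.imwrite('pics/crop2.png',C)
E
```

```text
(no output)
```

View pics/crop2.png

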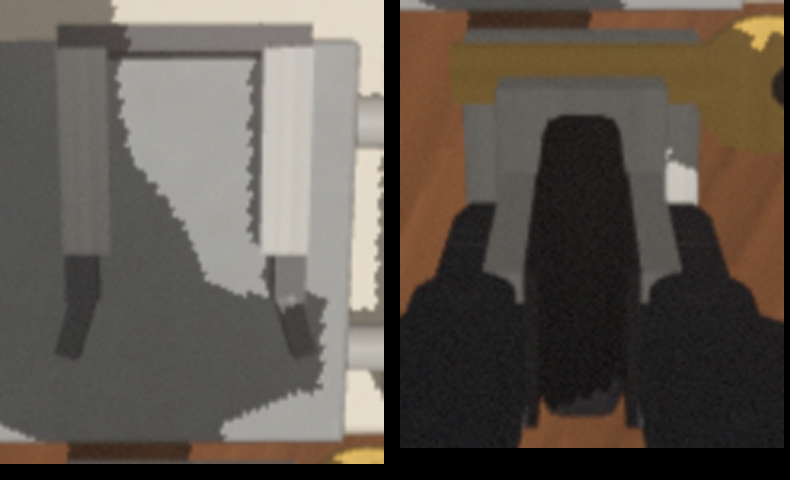

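```bash
python3 - <<'E'
from h import *
p=camera_params("wrist");e=np.array(read_eef_pos());print("tcp",inM(e),np.degrees(yawnow()),e)
g=lambda X,Y,ox,oy:(220+(X-ox)/3.2,oy+Y/3.2)
for nm,Y,L,R in(("in top",45,112,263),("in bot",253,107,261),("out top",48,58,314),("out bot",253,65,307)):
    a,b=[inM(atz(p,g(x,Y,0,55),.09)) for x in(L,R)];print(nm,((a+b)/2)[:2].round(4),"w",(a-b)[1].round(4))
zu=e[2]-.0528
for nm,Y,L,R,z in(("slab150",150,465,697,.01),("slab front",38,465,697,.01),("wing front",118,545,622,.059),("wing mid",250,537,628,.059),("wing end",410,545,617,.059)):
    a,b=[inM(atz(p,g(x,Y,400,190),zu+z)) for x in(L,R)];print(nm,((a+b)/2)[:2].round(4),"w",(a-b)[1].round(4), "rel tcp",((a+b)/2-inM(e))[:2].round(4))
E
```

```text
tcp [-0.07308506  0.00033853  0.14021155] 112.61725503607974 [0.70729166 0.10394561 0.21521155]
in top [ 0.0378 -0.0007] w 0.0363
in bot [-0.0106  0.0002] w 0.0391
out top [ 0.0372 -0.0003] w 0.0616
out bot [-0.0106 -0.0003] w 0.0614
slab150 [-0.0689  0.001 ] w 0.0431 rel tcp [0.0041 0.0007]
slab front [-0.0475  0.001 ] w 0.0418 rel tcp [0.0255 0.0006]
wing front [-0.0465  0.0006] w 0.01 rel tcp [0.0266 0.0003]
wing mid [-0.0653  0.0008] w 0.0123 rel tcp [0.0078 0.0004]
wing end [-0.0901  0.001 ] w 0.0102 rel tcp [-0.017   0.0007]
```

```bash
python3 - <<'E'
from h import *
Y=-.0008
def st(t):
    f=np.array(read_ft_force());print(t,(inM(read_eef_pos())*1e3).round(1),"F u,v,z",np.round([f@U,f@V,f[2]],1),round(read_time_s(),2));return f
movel(M(-.078,Y,.07),quat(TH),speed=.12);movel(M(-.078,Y,.0545),speed=.05);pause(.3);f0=st("above")
for z in(.0535,.0527,.052,.0513):
    movel(M(-.078,Y,z),speed=.02);pause(.1);f=st(z)
    if f[2]-f0[2]>2.5: break
zc=inM(read_eef_pos())[2]+.0004
for x in(-.066,-.056,-.046,-.036,-.026):
    movel(M(x,Y,zc),speed=.05);pause(.05);f=st(x)
    if abs((f-f0)@U)>12 or abs((f-f0)@V)>12: print("STOP");break
print(zc)
E
```

```text
above [-78.   -0.9  54.7] F u,v,z [ 0.8 -0.2 -1.8] 12.85
0.0535 [-78.   -0.8  53.5] F u,v,z [ 0.1 -0.7 -1.6] 13.2
0.0527 [-78.1  -1.   53. ] F u,v,z [-0.7  0.2  0.1] 13.55
0.052 [-78.2  -1.1  52.9] F u,v,z [-0.3  1.9  4.8] 13.9
-0.066 [-63.5  -0.8  53. ] F u,v,z [1.2 0.3 0. ] 14.34
-0.056 [-54.9  -0.6  53. ] F u,v,z [ 2.2 -0.4 -0.8] 14.74
-0.046 [-45.2  -0.6  53. ] F u,v,z [-0.3  0.4 -2.2] 15.14
-0.036 [-35.4  -0.6  53.1] F u,v,z [-0.2 -0.6 -2. ] 15.54
-0.026 [-25.4  -0.8  53.3] F u,v,z [-0.4  0.  -2.6] 15.94
0.05332983197523103
```

```bash
python3 - <<'E'
from h import *
Y=-.0008;z=.0532
def st(t):
    f=np.array(read_ft_force());print(t,(inM(read_eef_pos())*1e3).round(1),"F u,v,z",np.round([f@U,f@V,f[2]],1),round(read_time_s(),2));return f
for x in(-.014,-.002,.006,.009,.011,.013,.015,.017,.019):
    movel(M(x,Y,z),speed=.04);pause(.15);f=st(x)
    if f@U<-9 or abs(f@V)>14: print("STOP");break
snap("wrist","w3.png")
for n in ("seat_home","edge_home","blank_edge","blank_jaw"):print(n,[(np.round(r["at"],1),round(r["confidence"],2),inM(atz(camera_params("wrist"),r["at"],.0965 if "edge" in n else .075)).round(4)[:2]) for r in tip_of("wrist",n)[:1]])
E
```

```text
-0.014 [-14.4  -0.8  53.1] F u,v,z [-0.2  0.1 -1.5] 16.54
-0.002 [-2.3 -0.8 53.1] F u,v,z [-0.5  0.  -2.7] 17.14
0.006 [ 5.9 -0.8 53.1] F u,v,z [-0.8  0.1 -2.4] 17.64
0.009 [ 9.  -0.8 53.2] F u,v,z [ 0.4 -0.6 -3.4] 18.04
0.011 [10.1 -0.8 53.2] F u,v,z [-2.  -0.6 -2.4] 18.44
0.013 [10.3 -0.8 53.2] F u,v,z [-4.2 -0.1 -1.9] 18.84
0.015 [10.5 -0.8 53.3] F u,v,z [-6.4  0.7 -0.2] 19.24
0.017 [10.7 -0.8 53.4] F u,v,z [-9.2  1.2  0.1] 19.64
STOP
seat_home []
edge_home [(array([273.7, 204.7]), 0.66, array([0.0371, 0.0013]))]
blank_edge [(array([274.7, 204. ]), 0.57, array([0.0375, 0.0007]))]
blank_jaw [(array([276.5, 251. ]), 0.69, array([ 0.0009, -0.0001]))]
```

View pics/w3.png

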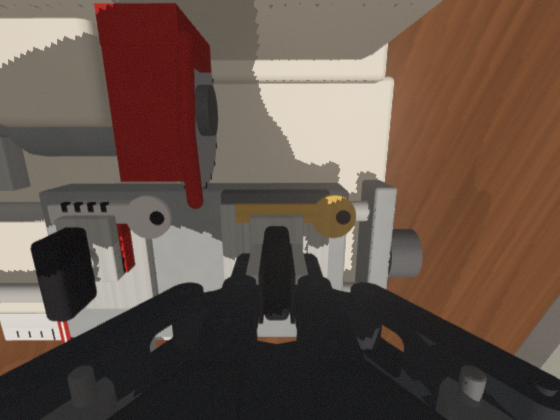

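The jaw stops firmly against the back stop at TCP x≈10 mm, with the blank edge at edge_home. Next I'll relax the push, let go, lift, and go over to the knob.

```bash
python3 - <<'E'
from h import *
movel(M(.0115,-.0008,.0527),speed=.03);pause(.2)
f=np.array(read_ft_force());print((inM(read_eef_pos())*1e3).round(1),f@U,f@V,f[2])
move_gripper(.045)
f=np.array(read_ft_force());print("open",read_finger_gap(),f@U,f@V,f[2])
e=inM(read_eef_pos());movel(M(.0102,-.0008,.16),speed=.15)
move_ptp(M(-.112,.1,.14),quat(TH)); move_gripper(.06);pause(.3)
p,im=snap("wrist","k1.png");print((inM(read_eef_pos())*1e3).round(1),read_time_s())
for n,z in dict(carriage_knob=.066,pointer_tip=.053,index_line=.047,blank_edge=.0965,wing_grip=.123,edge_home=.0965,seat_home=.075).items():
    for r in tip_of("wrist",n)[:2]: print(n,np.round(r["at"],1),round(r["confidence"],2),inM(atz(p,r["at"],z)).round(4)[:2])
E
```

```text
[10.2 -0.9 53.1] -5.7904814589403 0.8637510015602293 1.0919454979199386
open 0.04516755983247366 -0.45586179874593385 0.6816862901544267 0.35943749963984906
[-112.    99.9  140. ] 23.05
carriage_knob [276.5 201.2] 0.57 [-0.1109  0.1006]
carriage_knob [393.9 121.2] 0.3 [-0.0386 -0.0027]
pointer_tip [244.  169.6] 0.94 [-0.0828  0.1319]
index_line [203.8 174. ] 0.55 [-0.0879  0.1723]
blank_edge [293.8  92.4] 0.64 [-0.0184  0.0874]
blank_edge [415.4   9.4] 0.61 [0.0371 0.0014]
wing_grip [429.9  39.7] 0.89 [0.0107 0.0007]
```

View pics/k1.png

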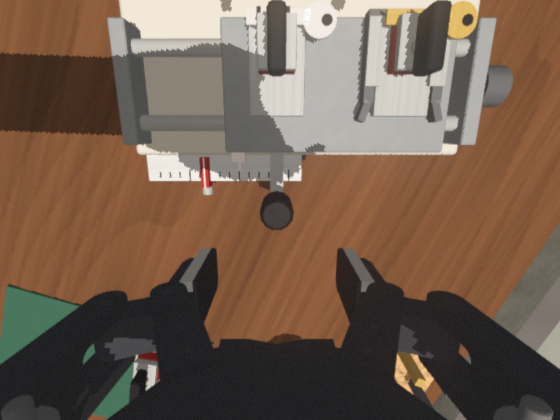

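The jaw sits home at about (415,35) in the picture. The knob is centred at (277,212), the clip at (207,172) and the pointer near (241,162). Now I'll grip the knob.

```bash
python3 - <<'E'
from h import *
movel(M(-.112,.1004,.0245),speed=.1);move_gripper(0,60);pause(.2)
f=np.array(read_ft_force());e=inM(read_eef_pos());print("gap",read_finger_gap(),(e*1e3).round(1),f@U,f@V,f[2])
def obs(tag):
    p,im=snap("wrist",tag+".png");o={}
    for n,z in dict(pointer_tip=.053,index_line=.047).items():
        for r in tip_of("wrist",n)[:1]: o[n]=inM(atz(p,r["at"],z));print(tag,n,np.round(r["at"],1),round(r["confidence"],2),o[n].round(4)[:2])
obs("k2")
for y in(.110,.120,.130):
    movel(M(-.112,y,.0245),speed=.05)
pause(.3);f=np.array(read_ft_force());print("gap",read_finger_gap(),(inM(read_eef_pos())*1e3).round(1),f@U,f@V,f[2])
obs("k3");print(read_time_s())
a,b=[cv2.resize(cv2.imread(f'pics/{k}.png')[120:220,140:270],None,fx=5,fy=5,interpolation=cv2.INTER_CUBIC)for k in("k2","k3")]
C=np.vstack([cv2.resize(x,(390,300)) for x in(a,b)]);cv2.imwrite("pics/crop3.png",np.hstack([cv2.resize(b,(780,600))]))
E
```

```text
gap 0.02604928677754244 [-112.1   99.9   25.4] -0.12562838461543238 1.2776940772703074 6.003767058139029
k2 pointer_tip [220.6 193.7] 0.75 [-0.0827  0.1334]
k2 index_line [159.9 194.5] 0.61 [-0.0845  0.1716]
gap 0.025563664658078807 [-112.1  127.8   25.4] -0.643483996226106 -6.12617701490875 2.106280771919126
k3 pointer_tip [219.4 196.7] 0.83 [-0.0845  0.1619]
k3 index_line [206.7 192.5] 0.96 [-0.0832  0.1706]
26.95
```

View pics/crop3.png

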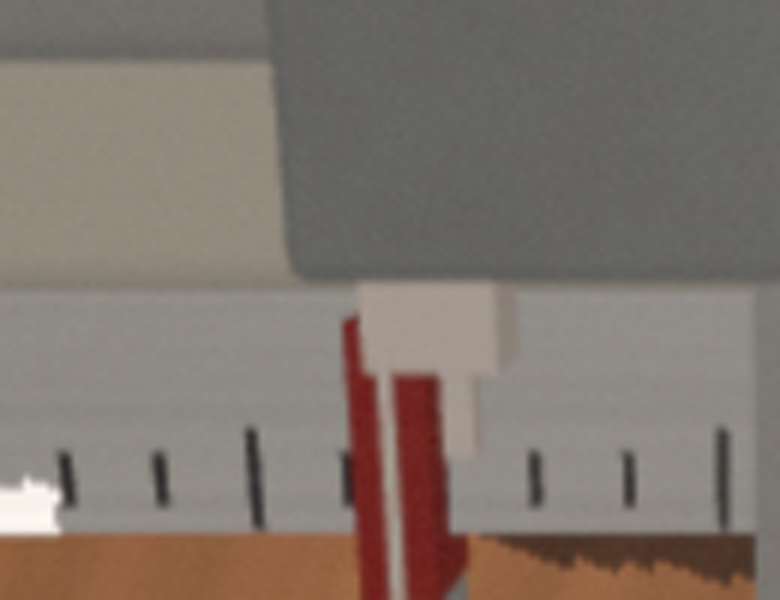

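The crop shows the pointer's tip at full-image (216.7,195.8) and the clip's white line at (205.3,195.8). I'll close that gap using the TCP reading.

```bash
python3 - <<'E'
from h import *
p=camera_params("wrist");e=inM(read_eef_pos())
pt=inM(atz(p,(216.7,195.8),.053));cl=inM(atz(p,(205.3,195.8),.047));d=cl[1]-pt[1];print(pt,cl,"delta",d,e)
T=e[1]+d; c=.130+d
for k in range(6):
    movel(M(-.112,c,.0245),speed=.03);pause(.25)
    y=inM(read_eef_pos())[1];print(c,y-T)
    if abs(y-T)<.0003:break
    c+=T-y
f=np.array(read_ft_force());print("gap",read_finger_gap(),f@U,f@V,f[2])
p,im=snap("wrist","k4.png")
for n,z in dict(pointer_tip=.053,index_line=.047).items():
    for r in tip_of("wrist",n)[:1]: print(n,np.round(r["at"],1),round(r["confidence"],2),inM(atz(p,r["at"],z)).round(4)[:2])
e=inM(read_eef_pos())
print("expected px pointer",proj(p,M(*(pt+[0,e[1]-pt[1]-(T-d-pt[1]),0]))),"line",proj(p,M(*cl)))
print(im[188:208:2,192:222].astype(int)[:,:,0].tolist() and "")
for r in range(186,210,2): print(r," ".join("%3d/%3d"%(a[0],a[1]) for a in im[r,198:220].astype(int)))
print(read_time_s())
E
```

```text
[-0.08395117  0.16343718 -0.022     ] [-0.08525063  0.17159259 -0.028     ] delta 0.008155414189360805 [-0.11212756  0.12774066  0.0253741 ]
0.1381554141893608 -0.00021102311186782519
gap 0.02601173944951997 0.016153984167278958 -6.754471113535676 2.619084811179063
pointer_tip [217.9 194.8] 0.6 [-0.0833  0.1706]
index_line [217.3 192.2] 0.69 [-0.083   0.1721]
expected px pointer [216.67916479 195.81371581] line [218.2716737  195.80663986]

186 144/138 143/140 144/139 144/140 144/140 143/139 143/139 145/140 143/139 144/140 144/140 143/137 137/118 117/ 54 119/ 53 140/103 162/150 163/153 163/152 163/153 157/145 136/123
188 140/136 140/137 139/138 141/136 142/138 140/134 140/136 142/137 141/136 140/137 142/136 141/136 138/129 116/ 58 118/ 49 140/100 164/150 163/152 164/153 166/153 157/145 138/125
190 142/138 143/139 144/138 143/139 141/138 143/139 141/137 145/141 143/137 143/139 144/141 143/138 141/132 120/ 67 117/ 43 135/ 90 161/146 165/153 164/151 166/154 161/149 141/127
192 146/142 147/142 146/141 146/141 147/142 145/141 147/141 146/141 146/142 147/142 145/142 147/142 144/135 125/ 75 
[... 810 characters left out ...]
9 146/141 145/140 145/141 145/140 146/141 144/138 143/139 139/134  98/ 94  55/ 47  82/ 53 110/ 36 113/ 35 114/ 36 113/ 38 123/ 72 159/144 160/146 138/100
204 143/139 143/138 143/138 142/138 143/138 143/138 142/137 143/138 142/137 144/140 140/135 125/120 104/100 109/ 98 112/ 49 115/ 37 115/ 37 115/ 40 123/ 72 157/141 161/146 140/101
206 147/142 147/142 146/141 146/142 148/143 147/141 147/142 147/143 147/143 146/142 147/141 147/142 146/141 143/134 118/ 61 113/ 36 114/ 36 114/ 37 122/ 62 150/124 158/144 142/108
208 146/131 147/132 146/130 144/130 148/133 147/132 146/130 148/131 146/131 145/132 148/133 147/132 146/130 144/124 121/ 62 115/ 36 112/ 32 114/ 35 119/ 57 147/119 160/145 147/119
27.775
```

```bash
python3 - <<'E'
from h import *
pause(.5);print((inM(read_eef_pos())*1e3).round(2),read_finger_gap())
p=camera_params("wrist");print(proj(p,M(-.084,.1716,-.022))-proj(p,M(-.084,.1716,-.028)))
print(sign_off())
E
```

```text
[-112.12  135.67   25.4 ] 0.02588999448684893
[-1.89486069  2.10005211]
the job is handed in; nothing more can be done
None
```

The blank jaw was pushed home against the stop and released with the carriage at rest. I then pulled the carriage to the red clip and handed the job in still holding the knob, with the pointer within about 0.5 mm of the clip's line by my measurement; I have no verdict from the judge.

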